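# Draw out the microscope stage and present a specimen holder to the inspection camera

## Task

Pull the microscope's sliding stage (it has an upright pull post) fully out from under the microscope head, with both specimen holders riding on it. Then pick the block-shaped holder (the stem is there to grip) off the stage and present it in the air to the inspection camera on the stand: stem up and leaning back so that its window squarely faces the lens, centred on the lens axis, 90 mm in front of the lens. Finish while still holding it there, still; the stage stays out, the round holder stays standing on it, and the camera is not to be bumped out of place.

Things in the scene. Friction and masses are not known exactly. Their poses are not given: they have to be found in the camera images.
- scope: White fixed video microscope. Origin on the table under the middle of the pushed-in stage, z up; +y is its front, the way the stage slides out (roughly world +y). Base 200 mm wide (x), 35 high, y -280 to 90 mm. Column y -270 to -180. Head 180 mm wide, y -270 to 40, z 190 to 275 mm; camera on it at y -175 to -85, up to z 395; objectives hang below it down to z 151 mm.
- stage (a joint): Travel of the black sliding stage, m: 0 pushed in under the head, 0.16 fully out against its stop, moving along the microscope's +y. Light friction of 2 N plus 8 N per m/s; it stays where it is left. Starts between 0 and 0.015.
- stage_top (a point): Centre of the upper face of the stage plate (moves with it; axes as the microscope's), 60 mm above the table. Plate 240 mm (x) by 150 mm (y), 15 mm thick, with a rim 5 mm high and 4 mm thick around its edge.
- pull_post (a point): Centre of the top end of the stage's upright round steel pull post, 14 mm in diameter, 106 mm above the table, 130 mm in front (+y) of the stage's centre; moves with the stage. The post is free of other parts down to a 14 mm wide bracket along y whose top is 54 mm above the table.
- holder: Block-shaped aluminium specimen holder, loose, 0.08-0.17 kg: block 20 (x) by 50 (y) by 30 mm (z), on its middle a rectangular stem 14 (x) by 22 (y) mm from z = 30 to 72 mm. Origin at the centre of its underside, z up the stem, +x the way the window faces. Starts standing on the stage under the head, 50 mm to one or other side (x) of its middle, window roughly to world +x.
- window (a point): Centre of the holder's window, a dark-framed glassy inset 36 by 22 mm on the block's +x face: 11 mm in +x and 15 mm in z from the holder's origin; axes as the holder's.
- round_holder: The other specimen holder, to be left on the stage: a round aluminium puck 48 mm in diameter and 30 mm high with a round stem 16 mm in diameter, 72 mm high in all, standing on the other side of the stage. Origin at the centre of its underside, z up.
- stand: Stand of the inspection camera, fixed: black square foot 120 mm wide and 15 mm high with an upright steel post of 20 mm diameter and 375 mm high. Origin on the table straight below the focus point; the post stands 202 mm from it in +x; the camera looks to -x (roughly towards the robot).
- camera: Inspection camera on the post, looking 25 degrees below level. Origin: centre of the lens front; -x is the viewing direction, y level, z image-up. Ring 60 mm in diameter, 40 mm barrel, then a 50 mm cube 60 to 110 mm behind the lens. Lens 120 mm in front of the post, 235 to 295 mm above the table (varies). Correctly presented, the holder's x, y, z axes point as the camera's.
- focus (a point): The point in the air 90 mm in front of the lens on the camera's axis, where the centre of the window belongs; axes as the camera's.
Not all that is in view belongs to the job. What is shaped like the round_holder but blue, green or purple is not meant.

How it is judged:
On the way, in this order (a step that is already met when the one before it is completed fails the run):
1. the stage is fully out with both holders standing on it (value of joint stage above 0.15 m and z of holder in the frame of stage_top between -0.006 and 0.006 m and angle between holder's own z axis and vertical below 0.2 rad and z of round_holder in the frame of stage_top between -0.006 and 0.006 m), for 0.2 s.
2. the block-shaped holder is lifted off the stage in the gripper (z of holder in the frame of stage_top above 0.03 m and contact force between holder and the fingers above 0.5 N), for 0.2 s.
At the end, for the whole second after the job is handed in: The gripper alone holds the block holder still, over 130 mm above the table: window centre within 15 mm of the focus point, facing the lens, its axes within 0.17 rad of the camera's, stem up; stage still out (145 mm or more), round holder standing on it (distance between window and focus below 0.015 m and angle between the x axis of holder and the x axis of camera, either way round below 0.17 rad and angle between the y axis of holder and the y axis of camera, either way round below 0.17 rad and x of camera in the frame of holder above 0.06 m and angle between holder's own z axis and vertical below 0.8 rad and height (world z) of holder above 0.13 m and linear speed of holder below 0.02 m/s and contact force between holder and the fingers above 0.5 N and contact force between holder and scope below 0.1 N and contact force between holder and stand below 0.1 N and contact force between holder and round_holder below 0.1 N and value of joint stage above 0.145 m and z of round_holder in the frame of stage_top between -0.006 and 0.006 m and angle between round_holder's own z axis and vertical below 0.2 rad); the arm keeps its last pose, push and grip.
It fails at once if a specimen holder is knocked over (angle between round_holder's own z axis and vertical above 0.5 rad or angle between holder's own z axis and vertical above 1.2 rad).
It fails at once if the inspection camera is bumped out of place (distance of camera from where it was at the start of the episode above 0.005 m).
It also fails if it takes over 58 s, if anything falls off the work surface, if the arm or the gripper's body presses on something with over 40 N, if the wrist force passes 120 N, or if a joint passes its speed limit or range.

## Robot

A 7-joint arm with a two-finger parallel gripper is mounted at the origin on the work surface. World frame = base frame: x ahead of the robot, y to its left, z up, the work surface at z = 0. Lengths are in m, angles in rad, forces in N, time in s.
With the tool pointing down it reaches from about 0.425 to 0.875 m from the base axis. Payload 8.4 kg.
Tool frame: the origin (TCP) lies on the centre line of the jaws, within the pads' length; the fingertips stand 25 mm ahead of it and the grasp point (between the pads) lies 6 mm ahead of it (robot.tcp_to_tips is the distance from the TCP to the fingertips, in m); z points along the fingers, y is the direction in which the jaws open and shut (so a half turn about z gives the same grasp; the last joint's range is limited). The gripper opens to 85 mm and grips with 20 to 120 N. Pads are 22 mm wide; open, the fingers measure 114 mm over their backs; the gripper's body (76 mm by 85 mm) begins 54 mm behind the grasp point. The pads swing forward as they close: fully open they stand 13 mm farther back than shut.
Start: joints at [1.164, 0.333, 0.04, 1.465, -0.013, 1.343, -0.059], TCP at [0.197, -0.619, 0.256] pointing down, gripper open.
Joint ranges: [-2.58, 2.58], [-0.38, 2.09], [-1.3, 1.39], [0.25, 2.4], [-1.5, 4.64], [0.08, 2.09], [-2.65, 2.65]. Speed limits (rad/s): [2.22, 2.22, 2.79, 2.79, 3.14, 3.14, 3.14].

## Interface

Orientations are given as a unit quaternion [w, x, y, z].
In Python, from workcell import monitor, imaging, finish_job, robot gives the robot as it stands.
- The arm moves only by the tool apply_moves, never from a script. Its argument "increments" is a list of rows, each an object of numbers: "x", "y", "z": the shift along the world's x, y, z in m; "ax", "ay", "az": the turn, a rotation vector about the world's x, y, z in degrees; "hand": the closure in counts, from 0 (fully open) to 255 (shut). In form: [{"x": .., "y": .., "z": .., "ax": .., "ay": .., "az": .., "hand": ..}, ...]. A call has exactly 5 rows; each row is the pose to reach, as a shift and turn from the pose measured when the call began; what a row does not reach only later rows make up. A row lasts 1/10 s, in which the tool goes at most 50 mm and 8.59 degrees, less where a joint would pass 70% of its speed; a pose out of reach is approached as far as the arm can. A call with a gripper value outside its range is refused whole. The fingers move at their own pace and stop on an object; the grip force is fixed at half the most. Time passes only in rows, so rows that repeat a pose let the fingers close, or fill a call up. It gives the time, the measured TCP pose, the force and the opening at its end, in the units of the state.
- monitor.read_state(): the state, without advancing time (a new reading comes with each control period).
- imaging.read_camera(name): name is "scene" or "top" or "wrist"; returns a dict with "image" (384x512x3 uint8, red, green, blue), "K" (3x3 intrinsics, pixels), "dist" ([k1, k2, p1, p2, k3] as OpenCV has them; the pictures are not rectified), "R" (3x3) and "t" (3): a world point X has camera coordinates R X + t. Camera axes: x right, y down, z forward; pixel columns grow to the right and rows downward; lengths in m; the calibration is good to about 2 mm. A picture is of the moment at which its call begins. There is no depth.
- finish_job(): hands the job in, once; it reports no verdict.
The state is a dict: "time": time; "joint_positions": joint angles; "qd": joint speeds; "effort": joint torques, N m; "ee_pos": TCP position; "tcp_rot": TCP orientation; "force": force on the tool from outside, world axes, zero at the start; "torque": the same for the moment, N m; "opening": opening from 0.0 (shut) to 1.0 (fully open).
Only numpy, scipy, OpenCV 4.12 (cv2) and the standard library are available. Lean on these libraries where they do the work, as an engineer would, in place of code of your own. Each camera call takes 0.05 s, during which the arm holds its last target. There are 200 camera calls.

## Working session

There is one attempt and no reset: what is moved stays moved. The work goes in short steps, Python scripts to look and compute and a tool call to move; the robot and the scene stay as the last step left them, time stands still between calls to the robot, and variables do not carry over. Pictures are saved under pics/ and viewed, on a budget of 10 in all, crops included, one or two more only if the job needs it, and the job is handed in when it is done.

Besides the shell and the picture viewer there is one more tool, called by a JSON object that holds its "method" and its "body", one argument or row to a line. apply_moves: Moves the arm, as the interface text tells. Its arguments: {"type":"object","properties":{"increments":{"type":"array","items":{"type":"object","properties":{"x":{"type":"number"},"y":{"type":"number"},"z":{"type":"number"},"ax":{"type":"number"},"ay":{"type":"number"},"az":{"type":"number"},"hand":{"type":"number"}}}}},"required":["increments"]}

```bash
mkdir -p pics; ls
python3 - <<'E'
from workcell import monitor, imaging, robot
import cv2,numpy as np
s=monitor.read_state();print(s)
ims=[]
for n in ["scene","top"]:
    c=imaging.read_camera(n);cv2.imwrite(f"pics/{n}0.png",c["image"][:,:,::-1])
    np.savez(f"pics/{n}0.npz",**{k:np.array(v) for k,v in c.items()})
    print(n,np.array(c["K"]).tolist(),c["dist"],np.array(c["R"]).round(3).tolist(),c["t"],"pos",-np.array(c["R"]).T@c["t"])
    ims.append(cv2.resize(c["image"][:,:,::-1],None,fx=1.5,fy=1.5))
cv2.imwrite("pics/s0.png",ims[0]);cv2.imwrite("pics/t0.png",ims[1])
E
```

```text
pics
{'time': 0.0, 'joint_positions': array([ 1.16380215,  0.33393207,  0.03987043,  1.46628777, -0.01342665,
        1.34325772, -0.05852411]), 'qd': array([ 2.64374651e-04,  1.05096307e-03,  1.46820367e-03,  1.64582439e-03,
        2.12147534e-03, -9.95560335e-04, -9.29544786e-05]), 'effort': array([ 4.63538890e-04, -6.58553195e+01,  1.36630341e+00, -4.05551219e+01,
        1.70230167e-02,  1.26975853e-02, -1.12073269e-05]), 'ee_pos': array([ 0.19678388, -0.61906684,  0.2553994 ]), 'tcp_rot': array([-7.92387099e-04,  9.88184276e-01,  1.53268331e-01, -1.65367496e-04]), 'force': array([-0.26504308, -0.7911847 , -1.23615142]), 'torque': array([-0.02407455,  0.01618621,  0.05938683]), 'opening': 0.9988893315318681}
scene [[442.6482702275131, 0.0, 260.2763606973486], [0.0, 442.6482702275131, 193.9891322066812], [0.0, 0.0, 1.0]] [-0.03219315  0.          0.          0.          0.        ] [[0.036, 0.999, -0.013], [0.758, -0.036, -0.651], [-0.651, 0.014, -0.759]] [ 0.03928394 -0.35268825  1.63577404] pos [ 1.33074065 -0.07498802  1.01251916]
top [[454.13793087455355, 0.0, 256.6938230893594], [0.0, 454.13793087455355, 196.0888023277627], [0.0, 0.0, 1.0]] [0.02243244 0.         0.         0.         0.        ] [[0.021, -1.0, 0.009], [-0.987, -0.023, -0.161], [0.161, -0.006, -0.987]] [-0.09540923  0.62617977  1.11034393] pos [ 0.44130531 -0.07499168  1.19736942]
```

View pics/s0.png

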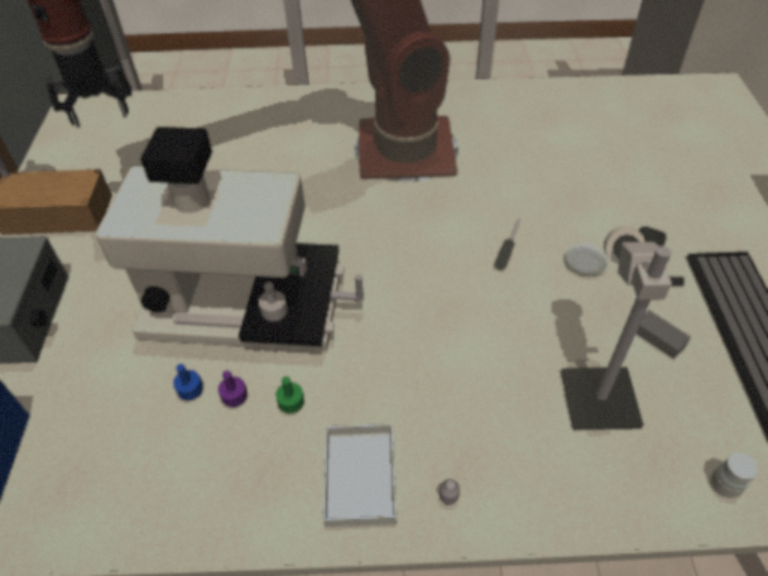

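View pics/t0.png

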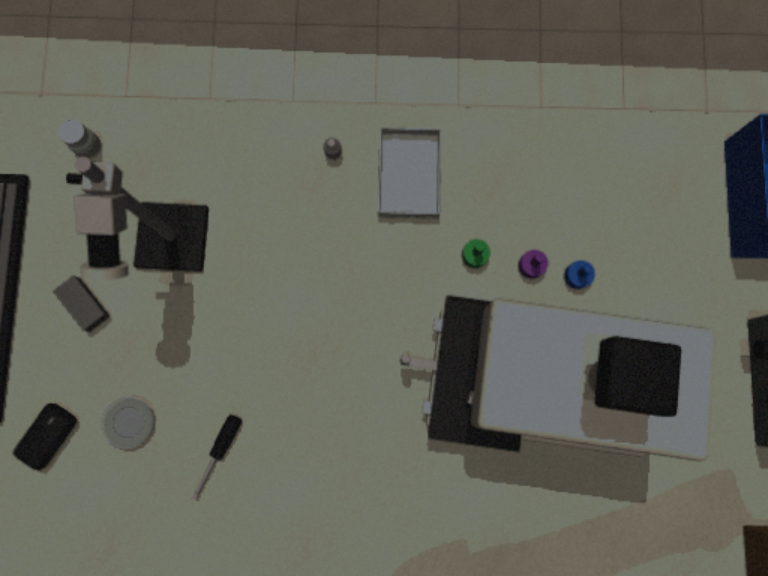

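The scene view, at 1.5x, shows these candidates:
- **Pull post:** (358,285), in front of the stage.
- **Round holder:** (270,300), grey, on the stage. The blue (187,383), purple (232,390) and green (290,396) pucks are decoys, as is the small grey knob at (450,490).
- **Block holder:** probably the stem at (297,268), under the head.
- **Inspection camera:** (640,260).

I'll check these with one close crop sheet.

Run:
```python
import cv2,numpy as np
s=cv2.imread("pics/scene0.png");t=cv2.imread("pics/top0.png")
def cr(im,x,y,w,h,f):
    o=np.clip(cv2.resize(im[y:y+h,x:x+w],None,fx=f,fy=f,interpolation=cv2.INTER_CUBIC)*1.6,0,255).astype(np.uint8);
    for i in range(0,w,10):
        cv2.line(o,(i*f,0),(i*f,6 if i%50 else 14),(0,0,255),1)
    for i in range(0,h,10):
        cv2.line(o,(0,i*f),(6 if i%50 else 14,i*f),(0,0,255),1)
    cv2.putText(o,f"{x},{y}",(15,25),0,.5,(0,0,255));return o
A=np.hstack([cr(s,155,155,100,75,4),cr(s,390,145,100,75,4)])
B=np.hstack([cr(t,260,200,100,75,4),cr(t,40,95,100,75,4) ])
cv2.imwrite("pics/c1.png",np.vstack([A,B]))
```

```text
(no output)
```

View pics/c1.png

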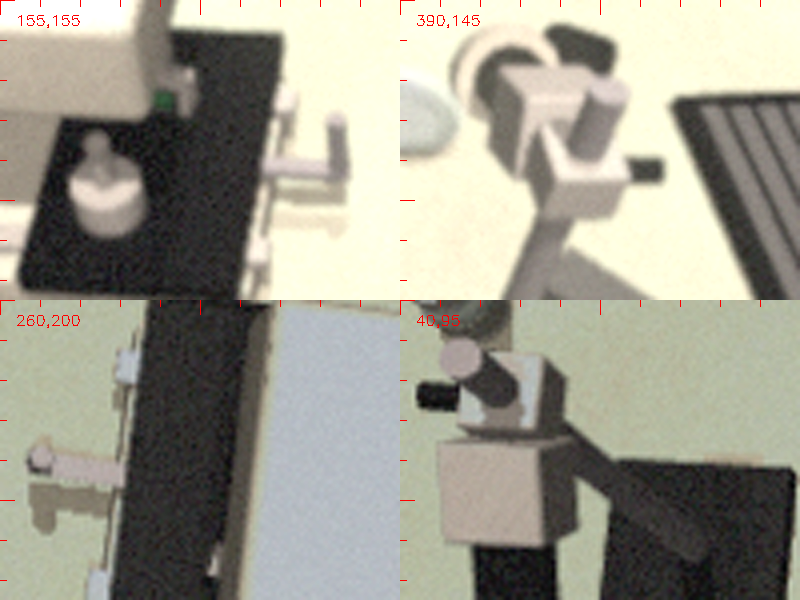

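The crops show the post top at scene (239,184) and top (270.5,237.5). The block holder sits under the head edge at scene about (199,178), with a green glint from its window. The grey round holder is at scene (181,203). The inspection camera's post top is at scene (442.5,167.5) and top (55.5,108.7).

```bash
cat > h.py <<'E'
import cv2,numpy as np
from scipy.spatial.transform import Rotation as Rn
def ld(n): return dict(np.load(n))
def ray(c,p):
    u=cv2.undistortPoints(np.array([[p]],float),c["K"],c["dist"])[0,0]
    return -c["R"].T@c["t"], c["R"].T@np.array([u[0],u[1],1.])
def onz(c,p,z):
    o,d=ray(c,p);return o+d*(z-o[2])/d[2]
def tri(rs):
    A=np.zeros((3,3));b=np.zeros(3)
    for o,d in rs:
        d=d/np.linalg.norm(d);M=np.eye(3)-np.outer(d,d);A+=M;b+=M@o
    X=np.linalg.solve(A,b)
    return X,[round(float(np.linalg.norm(np.cross(X-o,d/np.linalg.norm(d)))),4) for o,d in rs]
def proj(c,X): return cv2.projectPoints(np.array([X],float),cv2.Rodrigues(c["R"])[0],c["t"],c["K"],c["dist"])[0].ravel()
E
python3 - <<'E'
from h import *
np.set_printoptions(precision=4,suppress=True)
S=ld("pics/scene0.npz");T=ld("pics/top0.npz")
print("post",tri([ray(S,(239.2,184.5)),ray(T,(270.5,237.5))]),onz(S,(239.2,184.5),.106),onz(T,(270.5,237.5),.106))
print("cornersS",[onz(S,p,.065) for p in [(225.7,163.7),(215.5,228),(160.5,226)]])
print("cornersT",[onz(T,(a/1.5,b/1.5),.065) for a,b in [(446,297),(429,443)]])
print("standpost top",onz(S,(442.5,167.5),.375),onz(T,(55.5,108.7),.375))
print("foot T",[onz(T,(a/1.5,b/1.5),.015)[:2] for a,b in [(142,203),(208,205),(202,271),(134,268)]])
print("foot S",[onz(S,(a/1.5,b/1.5),.015)[:2] for a,b in [(562,370),(629,368),(641,425),(572,429)]])
print("ring",tri([ray(S,(390+103/4,145+75/4)),ray(T,(104/1.5,268/1.5))]))
print("holder stem",[onz(S,(155+180/4,155+85/4),z) for z in(.075,.12)])
print("round base",onz(S,(155+110/4,155+215/4),.06), onz(S,(155+95/4,155+138/4),.132))
from workcell import robot; print([a for a in dir(robot) if a[0]!='_'])
E
```

```text
post (array([ 0.5191, -0.1155,  0.1091]), [0.0009, 0.0009]) [ 0.5163 -0.1148  0.106 ] [ 0.5193 -0.1165  0.106 ]
cornersS [array([ 0.3937, -0.1566,  0.065 ]), array([ 0.6313, -0.1802,  0.065 ]), array([ 0.6182, -0.3275,  0.065 ])]
cornersT [array([ 0.6233, -0.1842,  0.065 ]), array([ 0.3824, -0.1581,  0.065 ])]
standpost top [0.7315 0.3031 0.375 ] [0.7328 0.3013 0.375 ]
foot T [array([0.7889, 0.3558]), array([0.7883, 0.2384]), array([0.6679, 0.2415]), array([0.6704, 0.3606])]
foot S [array([0.6764, 0.2442]), array([0.6778, 0.3656]), array([0.7928, 0.3551]), array([0.7947, 0.2371])]
ring (array([0.6196, 0.306 , 0.272 ]), [0.0007, 0.0007])
holder stem [array([ 0.4509, -0.2296,  0.075 ]), array([ 0.4931, -0.2222,  0.12  ])]
round base [ 0.5576 -0.2742  0.06  ] [ 0.5498 -0.2742  0.132 ]
['PlanningError', 'tcp_to_tips']
```

{"method": "apply_moves", "body": {
  "increments": [
    {"z": 0.05,"hand": 135},
    {"z": 0.1,"hand": 135},
    {"z": 0.145,"hand": 135},
    {"x": 0.02,"y": 0.04,"z": 0.145,"hand": 135},
    {"x": 0.04,"y": 0.085,"z": 0.145,"hand": 135}
  ]
}}

```text
schema error: expected keys x, y, z, ax, ay, az, hand
```

{"method": "apply_moves", "body": {
  "increments": [
    {"x": 0.018,"y": 0.04,"az": -5,"hand": 135},
    {"x": 0.036,"y": 0.08,"az": -10,"hand": 135},
    {"x": 0.055,"y": 0.12,"az": -15,"hand": 135},
    {"x": 0.073,"y": 0.16,"az": -20,"hand": 135},
    {"x": 0.09,"y": 0.2,"az": -24,"hand": 135}
  ]
}}

```text
schema error: expected keys x, y, z, ax, ay, az, hand
```

All keys are required in every row.

{"method": "apply_moves", "body": {
  "increments": [
    {"x": 0,"y": 0,"z": 0.05,"ax": 0,"ay": 0,"az": 0,"hand": 135},
    {"x": 0,"y": 0,"z": 0.1,"ax": 0,"ay": 0,"az": 0,"hand": 135},
    {"x": 0,"y": 0,"z": 0.145,"ax": 0,"ay": 0,"az": 0,"hand": 135},
    {"x": 0.02,"y": 0.04,"z": 0.145,"ax": 0,"ay": 0,"az": 0,"hand": 135},
    {"x": 0.04,"y": 0.085,"z": 0.145,"ax": 0,"ay": 0,"az": 0,"hand": 135}
  ]
}}

```text
time: 0.6
ee_pos: [0.2366, -0.5345, 0.4012]
tcp_rot: [0.0, 0.988, 0.152, -0.0]
force: [0.8, -0.1, -0.5]
opening: 0.469
```

{"method": "apply_moves", "body": {
  "increments": [
    {"x": 0.018,"y": 0.04,"z": 0,"ax": 0,"ay": 0,"az": -5,"hand": 135},
    {"x": 0.036,"y": 0.08,"z": 0,"ax": 0,"ay": 0,"az": -10,"hand": 135},
    {"x": 0.055,"y": 0.12,"z": 0,"ax": 0,"ay": 0,"az": -15,"hand": 135},
    {"x": 0.073,"y": 0.16,"z": 0,"ax": 0,"ay": 0,"az": -20,"hand": 135},
    {"x": 0.09,"y": 0.2,"z": 0,"ax": 0,"ay": 0,"az": -24,"hand": 135}
  ]
}}

```text
time: 1.1
ee_pos: [0.3271, -0.3326, 0.4009]
tcp_rot: [0.0, 0.998, -0.059, -0.0]
force: [1.3, -1.5, -0.4]
opening: 0.467
```

{"method": "apply_moves", "body": {
  "increments": [
    {"x": 0.03,"y": 0.036,"z": 0,"ax": 0,"ay": 0,"az": 0,"hand": 135},
    {"x": 0.06,"y": 0.072,"z": 0,"ax": 0,"ay": 0,"az": 0,"hand": 135},
    {"x": 0.09,"y": 0.108,"z": 0,"ax": 0,"ay": 0,"az": 0,"hand": 135},
    {"x": 0.12,"y": 0.144,"z": 0,"ax": 0,"ay": 0,"az": 0,"hand": 135},
    {"x": 0.15,"y": 0.18,"z": -0.01,"ax": 0,"ay": 0,"az": 0,"hand": 135}
  ]
}}

```text
time: 1.6
ee_pos: [0.4782, -0.151, 0.3918]
tcp_rot: [0.001, 0.998, -0.059, 0.001]
force: [1.1, -0.3, -0.3]
opening: 0.47
```

{"method": "apply_moves", "body": {
  "increments": [
    {"x": 0.02,"y": 0.018,"z": -0.04,"ax": 0,"ay": 0,"az": 0.5,"hand": 135},
    {"x": 0.041,"y": 0.036,"z": -0.08,"ax": 0,"ay": 0,"az": 0.5,"hand": 135},
    {"x": 0.041,"y": 0.036,"z": -0.125,"ax": 0,"ay": 0,"az": 0.5,"hand": 135},
    {"x": 0.041,"y": 0.036,"z": -0.17,"ax": 0,"ay": 0,"az": 0.5,"hand": 135},
    {"x": 0.041,"y": 0.036,"z": -0.21,"ax": 0,"ay": 0,"az": 0.5,"hand": 135}
  ]
}}

```text
time: 2.1
ee_pos: [0.5184, -0.1147, 0.1793]
tcp_rot: [0.0, 0.999, -0.054, 0.0]
force: [0.4, -0.4, 0.1]
opening: 0.471
```

Run:
```python
from workcell import imaging,monitor
import cv2,numpy as np
s=monitor.read_state();print(s["ee_pos"],s["tcp_rot"])
ims=[]
for n in ["scene","wrist"]:
    c=imaging.read_camera(n);np.savez(f"pics/{n}1.npz",**{k:np.array(v) for k,v in c.items()})
    im=c["image"][:,:,::-1]
    ims.append(cv2.resize(im[100:300,100:366] if n=="scene" else im,(400,300)))
from h import *
for z,y in((.106,-.1155),(.054,-.1155)): print(proj(ld("pics/wrist1.npz"),(.518,y,z)))
cv2.imwrite("pics/c2.png",np.hstack(ims))
```

```text
[ 0.51844824 -0.11465598  0.17932638] [ 3.93445775e-04  9.98537634e-01 -5.40595798e-02  1.41659520e-05]
[263.73218302 214.56183823]
[263.33754465 187.90075355]
```

View pics/c2.png

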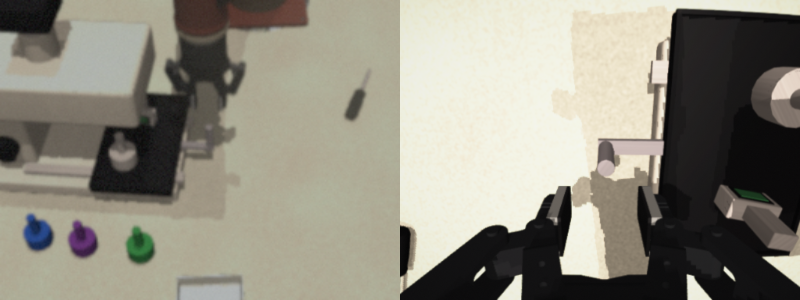

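The wrist view shows the post top at about (264,215) in full-resolution pixels, which is where the projection put it. The fingers straddle it along y. The block holder, with its green window, and the round holder are both standing on the stage. I'll descend and pull.

{"method": "apply_moves", "body": {
  "increments": [
    {"x": 0,"y": -0.001,"z": -0.025,"ax": 0,"ay": 0,"az": 0,"hand": 135},
    {"x": 0,"y": -0.001,"z": -0.05,"ax": 0,"ay": 0,"az": 0,"hand": 135},
    {"x": 0,"y": -0.001,"z": -0.075,"ax": 0,"ay": 0,"az": 0,"hand": 135},
    {"x": 0,"y": -0.001,"z": -0.094,"ax": 0,"ay": 0,"az": 0,"hand": 135},
    {"x": 0,"y": -0.001,"z": -0.094,"ax": 0,"ay": 0,"az": 0,"hand": 135}
  ]
}}

```text
time: 2.7
ee_pos: [0.5152, -0.1156, 0.0822]
tcp_rot: [-0.001, 0.999, -0.054, -0.005]
force: [-0.2, -0.5, -0.0]
opening: 0.47
```

{"method": "apply_moves", "body": {
  "increments": [
    {"x": 0.0004,"y": 0.004,"z": 0,"ax": 0,"ay": 0,"az": 0,"hand": 135},
    {"x": 0.001,"y": 0.008,"z": 0,"ax": 0,"ay": 0,"az": 0,"hand": 135},
    {"x": 0.001,"y": 0.012,"z": 0,"ax": 0,"ay": 0,"az": 0,"hand": 135},
    {"x": 0.002,"y": 0.016,"z": 0,"ax": 0,"ay": 0,"az": 0,"hand": 135},
    {"x": 0.002,"y": 0.02,"z": 0,"ax": 0,"ay": 0,"az": 0,"hand": 135}
  ]
}}

```text
time: 3.2
ee_pos: [0.5179, -0.0958, 0.083]
tcp_rot: [-0.0, 0.999, -0.054, -0.004]
force: [1.3, -2.4, 0.9]
opening: 0.467
```

{"method": "apply_moves", "body": {
  "increments": [
    {"x": 0.0005,"y": 0.005,"z": 0,"ax": 0,"ay": 0,"az": 0,"hand": 135},
    {"x": 0.001,"y": 0.011,"z": 0,"ax": 0,"ay": 0,"az": 0,"hand": 135},
    {"x": 0.002,"y": 0.018,"z": 0,"ax": 0,"ay": 0,"az": 0,"hand": 135},
    {"x": 0.0025,"y": 0.025,"z": 0,"ax": 0,"ay": 0,"az": 0,"hand": 135},
    {"x": 0.003,"y": 0.032,"z": 0,"ax": 0,"ay": 0,"az": 0,"hand": 135}
  ]
}}

```text
time: 3.7
ee_pos: [0.5212, -0.063, 0.083]
tcp_rot: [-0.0, 0.999, -0.054, -0.004]
force: [1.1, -3.0, -0.3]
opening: 0.468
```

{"method": "apply_moves", "body": {
  "increments": [
    {"x": 0.0007,"y": 0.007,"z": 0,"ax": 0,"ay": 0,"az": 0,"hand": 135},
    {"x": 0.0015,"y": 0.014,"z": 0,"ax": 0,"ay": 0,"az": 0,"hand": 135},
    {"x": 0.002,"y": 0.021,"z": 0,"ax": 0,"ay": 0,"az": 0,"hand": 135},
    {"x": 0.003,"y": 0.028,"z": 0,"ax": 0,"ay": 0,"az": 0,"hand": 135},
    {"x": 0.004,"y": 0.035,"z": 0,"ax": 0,"ay": 0,"az": 0,"hand": 135}
  ]
}}

```text
time: 4.2
ee_pos: [0.5249, -0.0275, 0.083]
tcp_rot: [-0.0, 0.999, -0.054, -0.004]
force: [-0.5, -1.4, 2.5]
opening: 0.471
```

{"method": "apply_moves", "body": {
  "increments": [
    {"x": 0.0007,"y": 0.007,"z": 0,"ax": 0,"ay": 0,"az": 0,"hand": 135},
    {"x": 0.0015,"y": 0.014,"z": 0,"ax": 0,"ay": 0,"az": 0,"hand": 135},
    {"x": 0.002,"y": 0.021,"z": 0,"ax": 0,"ay": 0,"az": 0,"hand": 135},
    {"x": 0.003,"y": 0.028,"z": 0,"ax": 0,"ay": 0,"az": 0,"hand": 135},
    {"x": 0.004,"y": 0.035,"z": 0,"ax": 0,"ay": 0,"az": 0,"hand": 135}
  ]
}}

```text
time: 4.7
ee_pos: [0.5288, 0.0081, 0.0829]
tcp_rot: [-0.0, 0.999, -0.054, -0.005]
force: [-0.2, -3.7, 1.5]
opening: 0.469
```

{"method": "apply_moves", "body": {
  "increments": [
    {"x": 0.0007,"y": 0.007,"z": 0,"ax": 0,"ay": 0,"az": 0,"hand": 135},
    {"x": 0.0015,"y": 0.013,"z": 0,"ax": 0,"ay": 0,"az": 0,"hand": 135},
    {"x": 0.002,"y": 0.018,"z": 0,"ax": 0,"ay": 0,"az": 0,"hand": 135},
    {"x": 0.0025,"y": 0.022,"z": 0,"ax": 0,"ay": 0,"az": 0,"hand": 135},
    {"x": 0.0025,"y": 0.025,"z": 0,"ax": 0,"ay": 0,"az": 0,"hand": 135}
  ]
}}

```text
time: 5.2
ee_pos: [0.5313, 0.0335, 0.0829]
tcp_rot: [-0.0, 0.999, -0.054, -0.005]
force: [1.7, -2.7, 0.9]
opening: 0.474
```

Now a slow approach until the stop pushes back.

{"method": "apply_moves", "body": {
  "increments": [
    {"x": 0.0005,"y": 0.004,"z": 0,"ax": 0,"ay": 0,"az": 0,"hand": 135},
    {"x": 0.001,"y": 0.008,"z": 0,"ax": 0,"ay": 0,"az": 0,"hand": 135},
    {"x": 0.001,"y": 0.012,"z": 0,"ax": 0,"ay": 0,"az": 0,"hand": 135},
    {"x": 0.0015,"y": 0.015,"z": 0,"ax": 0,"ay": 0,"az": 0,"hand": 135},
    {"x": 0.002,"y": 0.018,"z": 0,"ax": 0,"ay": 0,"az": 0,"hand": 135}
  ]
}}

```text
time: 5.7
ee_pos: [0.5326, 0.0459, 0.0826]
tcp_rot: [0.003, 0.998, -0.056, -0.006]
force: [-4.7, -27.6, 9.6]
opening: 0.471
```

{"method": "apply_moves", "body": {
  "increments": [
    {"x": 0,"y": 0.002,"z": 0,"ax": 0,"ay": 0,"az": 0,"hand": 135},
    {"x": 0.0005,"y": 0.004,"z": 0,"ax": 0,"ay": 0,"az": 0,"hand": 135},
    {"x": 0.0005,"y": 0.006,"z": 0,"ax": 0,"ay": 0,"az": 0,"hand": 135},
    {"x": 0.001,"y": 0.008,"z": 0,"ax": 0,"ay": 0,"az": 0,"hand": 135},
    {"x": 0.001,"y": 0.01,"z": 0,"ax": 0,"ay": 0,"az": 0,"hand": 135}
  ]
}}

```text
time: 6.2
ee_pos: [0.5326, 0.046, 0.0823]
tcp_rot: [0.009, 0.998, -0.06, -0.008]
force: [-6.2, -38.5, 12.4]
opening: 0.474
```

The stop is reached. I'll back off so the post sits free in the gap, rise, and look.

{"method": "apply_moves", "body": {
  "increments": [
    {"x": -0.001,"y": -0.006,"z": 0,"ax": 0,"ay": 0,"az": 0,"hand": 135},
    {"x": -0.001,"y": -0.012,"z": 0,"ax": 0,"ay": 0,"az": 0,"hand": 135},
    {"x": -0.001,"y": -0.012,"z": 0.02,"ax": 0,"ay": 0,"az": 0,"hand": 135},
    {"x": -0.001,"y": -0.012,"z": 0.06,"ax": 0,"ay": 0,"az": 0,"hand": 135},
    {"x": -0.001,"y": -0.012,"z": 0.1,"ax": 0,"ay": 0,"az": 0,"hand": 135}
  ]
}}

```text
time: 6.7
ee_pos: [0.5308, 0.0355, 0.1828]
tcp_rot: [0.009, 0.998, -0.059, -0.009]
force: [0.4, -0.7, -0.4]
opening: 0.467
```

{"method": "apply_moves", "body": {
  "increments": [
    {"x": -0.01,"y": -0.01,"z": 0.04,"ax": 0,"ay": 0,"az": 0,"hand": 0},
    {"x": -0.03,"y": -0.03,"z": 0.08,"ax": 0,"ay": 0,"az": 0,"hand": 0},
    {"x": -0.05,"y": -0.05,"z": 0.1,"ax": 0,"ay": 0,"az": 0,"hand": 0},
    {"x": -0.06,"y": -0.06,"z": 0.11,"ax": 0,"ay": 0,"az": 0,"hand": 0},
    {"x": -0.06,"y": -0.06,"z": 0.11,"ax": 0,"ay": 0,"az": 0,"hand": 0}
  ]
}}

```text
time: 7.2
ee_pos: [0.4707, -0.0249, 0.2945]
tcp_rot: [0.009, 0.998, -0.06, -0.007]
force: [0.6, -0.2, 0.4]
opening: 1.0
```

Run:
```python
from workcell import imaging,monitor
import cv2,numpy as np
s=monitor.read_state();print(s["ee_pos"],s["tcp_rot"])
ims=[]
for n in ["scene","top","wrist"]:
    c=imaging.read_camera(n);np.savez(f"pics/{n}2.npz",**{k:np.array(v) for k,v in c.items()})
    im=c["image"][:,:,::-1]
    ims.append(cv2.resize(im[100:250,130:330],(400,300)) if n=="scene" else cv2.resize(im[150:300,180:380],(400,300)) if n=="top" else cv2.resize(im,(400,300)))
cv2.imwrite("pics/c3.png",np.vstack([np.hstack(ims[:2]),np.hstack([ims[2],ims[2]*0])]))
```

```text
[ 0.47066796 -0.02491552  0.29451494] [ 0.00880583  0.99814919 -0.05975714 -0.0070524 ]
```

View pics/c3.png

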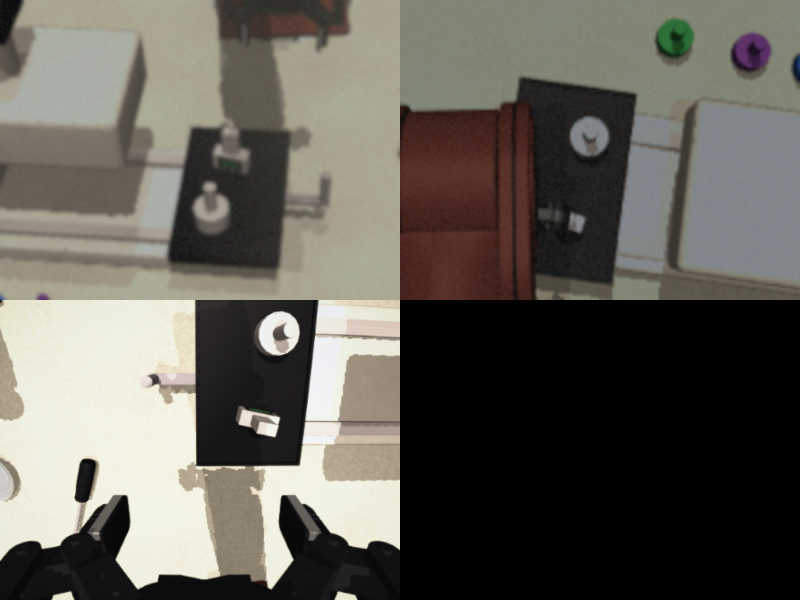

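The stage is out and both holders are standing. In wrist half-size pixels the block is at about (258,120), its stem top at (268,130), and the round holder at (278,33). One close crop should fix the stem pose.

Run:
```python
from h import *
np.set_printoptions(precision=4,suppress=True)
S=ld("pics/scene2.npz");W=ld("pics/wrist2.npz")
print("post",onz(S,(292.5,189),.106), "wrist",onz(W,(150*1.28,82*1.28),.106))
im=W["image"][:,:,::-1]
x,y,w,h=285,115,100,75
o=cv2.resize(im[y:y+h,x:x+w],None,fx=8,fy=8,interpolation=cv2.INTER_CUBIC)
for i in range(0,w,10): cv2.line(o,(i*8,0),(i*8,10),(0,0,255),2)
for i in range(0,h,10): cv2.line(o,(0,i*8),(10,i*8),(0,0,255),2)
cv2.imwrite("pics/c4.png",o)
```

```text
post [0.5396 0.0302 0.106 ] wrist [0.5349 0.028  0.106 ]
```

View pics/c4.png

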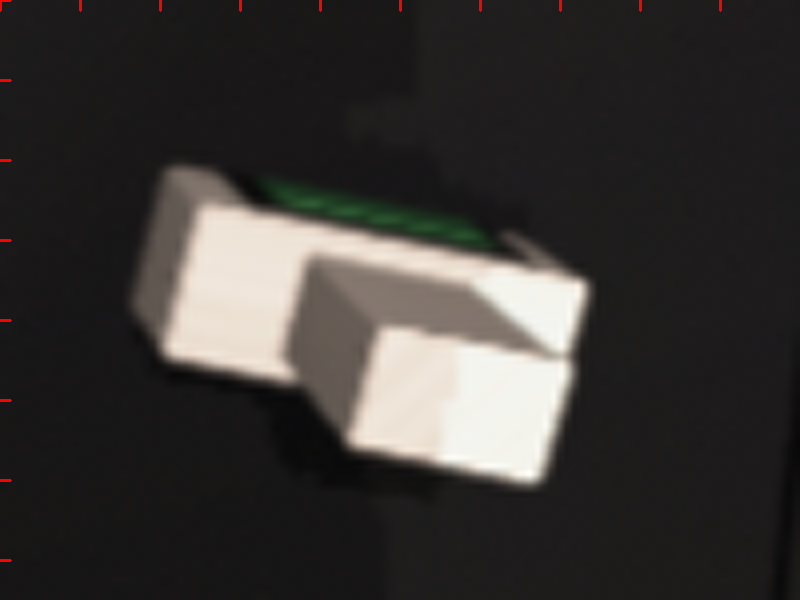

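Run:
```python
from h import *
np.set_printoptions(precision=4,suppress=True)
W=ld("pics/wrist2.npz")
P=np.array([onz(W,(285+x/8,115+y/8),.132) for x,y in [(378,325),(575,360),(543,485),(348,447)]])
print(P[:,:2],P.mean(0))
for a,b in((0,1),(3,2),(3,0),(2,1)):
    d=P[b]-P[a];print(np.linalg.norm(d),np.degrees(np.arctan2(d[1],d[0])))
Q=np.array([onz(W,(285+x/8,115+y/8),.09) for x,y in [(205,203),(588,285),(163,358)]]);print(Q[:,:2],np.degrees(np.arctan2(*(Q[0]-Q[1])[[1,0]])),np.linalg.norm(Q[0]-Q[1]), (Q[1]+Q[2])/2)
```

```text
[[ 0.4804 -0.0877]
 [ 0.474  -0.1087]
 [ 0.4605 -0.1048]
 [ 0.4673 -0.0837]] [ 0.4706 -0.0962  0.132 ]
0.021951158612166823 -106.86904711697551
0.022135940970288752 -108.10162813152462
0.013652512175820732 -16.858639991938265
0.014129850782351029 -16.13045796633515
[[ 0.4874 -0.0763]
 [ 0.4718 -0.1225]
 [ 0.4689 -0.0697]] 71.3016225806633 0.04875195930231619 [ 0.4704 -0.0961  0.09  ]
```

```bash
cat >> h.py <<'E'
def q2R(q): return Rn.from_quat([q[1],q[2],q[3],q[0]])
def down(yawx): # tool down, jaws (tool y) along holder y for holder x-yaw in deg
    b=np.radians((yawx-90+180-90)/2) # 2b-90 = yaw+90-180
    return Rn.from_quat([np.cos(b),np.sin(b),0,0])
E
python3 - <<'E'
from h import *
from workcell import monitor
s=monitor.read_state();R=q2R(s["tcp_rot"]);D=down(-17.2);print(D.as_matrix().round(3).tolist(),s["joint_positions"].round(2))
print(np.degrees((D*R.inv()).as_rotvec()),np.array([.4705,-.096,.122])-s["ee_pos"])
E
```

```text
[[0.955, -0.296, 0.0], [-0.296, -0.955, -0.0], [0.0, 0.0, -1.0]] [ 0.47 -0.01 -0.51  1.79  0.01  1.38 -1.73]
[  0.78198172  -1.15039879 -10.49728034] [-0.00044804 -0.0727197  -0.17010981]
```

{"method": "apply_moves", "body": {
  "increments": [
    {"x": 0,"y": -0.02,"z": 0,"ax": 0.8,"ay": -1.2,"az": -4,"hand": 0},
    {"x": 0,"y": -0.045,"z": 0,"ax": 0.8,"ay": -1.2,"az": -8,"hand": 0},
    {"x": 0,"y": -0.0715,"z": -0.01,"ax": 0.8,"ay": -1.2,"az": -10.5,"hand": 0},
    {"x": 0,"y": -0.0715,"z": -0.04,"ax": 0.8,"ay": -1.2,"az": -10.5,"hand": 0},
    {"x": 0,"y": -0.0715,"z": -0.07,"ax": 0.8,"ay": -1.2,"az": -10.5,"hand": 0}
  ]
}}

```text
time: 7.85
ee_pos: [0.4708, -0.0978, 0.2204]
tcp_rot: [-0.0, 0.988, -0.152, 0.0]
force: [-0.5, -0.1, -0.5]
opening: 0.997
```

Run:
```python
from h import *
from workcell import monitor,imaging
s=monitor.read_state();R=q2R(s["tcp_rot"]);D=down(-17.2)
print(np.degrees((D*R.inv()).as_rotvec()),np.array([.4705,-.096,.122])-s["ee_pos"])
c=imaging.read_camera("wrist");im=c["image"][:,:,::-1].copy();c={k:np.array(v) for k,v in c.items()}
a=np.radians(-17.2);ex=np.array([np.cos(a),np.sin(a),0]);ey=np.array([-ex[1],ex[0],0])
for i,j in((1,1),(1,-1),(-1,-1),(-1,1)):
    p=proj(c,np.array([.4705,-.096,.132])+ex*i*.007+ey*j*.011);cv2.circle(im,tuple(int(v) for v in p.round()),2,(0,0,255),-1)
cv2.imwrite("pics/c5.png",im)
```

```text
[-0.00195454  0.04115678  0.3080263 ] [-0.00033033  0.00183505 -0.09841042]
```

View pics/c5.png

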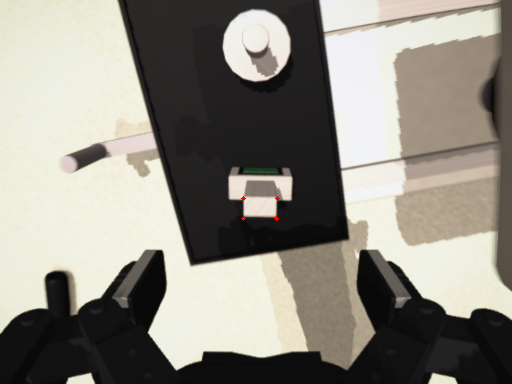

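The predicted stem corners fall on the stem top at (243–277, 198–217), so the alignment is good. I'll descend and grip.

{"method": "apply_moves", "body": {
  "increments": [
    {"x": 0,"y": 0.0018,"z": -0.025,"ax": 0,"ay": 0,"az": 0.3,"hand": 0},
    {"x": 0,"y": 0.0018,"z": -0.05,"ax": 0,"ay": 0,"az": 0.3,"hand": 0},
    {"x": 0,"y": 0.0018,"z": -0.075,"ax": 0,"ay": 0,"az": 0.3,"hand": 0},
    {"x": 0,"y": 0.0018,"z": -0.098,"ax": 0,"ay": 0,"az": 0.3,"hand": 0},
    {"x": 0,"y": 0.0018,"z": -0.098,"ax": 0,"ay": 0,"az": 0.3,"hand": 0}
  ]
}}

```text
time: 8.4
ee_pos: [0.4661, -0.0961, 0.1143]
tcp_rot: [-0.001, 0.989, -0.15, -0.006]
force: [-0.9, -0.4, -0.3]
opening: 1.0
```

{"method": "apply_moves", "body": {
  "increments": [
    {"x": 0,"y": 0,"z": 0,"ax": 0,"ay": 0,"az": 0,"hand": 100},
    {"x": 0,"y": 0,"z": 0,"ax": 0,"ay": 0,"az": 0,"hand": 150},
    {"x": 0,"y": 0,"z": 0,"ax": 0,"ay": 0,"az": 0,"hand": 200},
    {"x": 0,"y": 0,"z": 0,"ax": 0,"ay": 0,"az": 0,"hand": 255},
    {"x": 0,"y": 0,"z": 0,"ax": 0,"ay": 0,"az": 0,"hand": 255}
  ]
}}

```text
time: 8.9
ee_pos: [0.4668, -0.0962, 0.1153]
tcp_rot: [-0.001, 0.989, -0.15, -0.005]
force: [-0.2, 1.0, 5.9]
opening: 0.247
```

{"method": "apply_moves", "body": {
  "increments": [
    {"x": 0,"y": 0,"z": 0,"ax": 0,"ay": 0,"az": 0,"hand": 255},
    {"x": 0,"y": 0,"z": 0,"ax": 0,"ay": 0,"az": 0,"hand": 255},
    {"x": 0,"y": 0,"z": 0.005,"ax": 0,"ay": 0,"az": 0,"hand": 255},
    {"x": 0,"y": 0,"z": 0.015,"ax": 0,"ay": 0,"az": 0,"hand": 255},
    {"x": 0,"y": 0,"z": 0.03,"ax": 0,"ay": 0,"az": 0,"hand": 255}
  ]
}}

```text
time: 9.4
ee_pos: [0.4664, -0.0961, 0.1457]
tcp_rot: [-0.001, 0.989, -0.15, -0.006]
force: [0.2, -0.1, -1.1]
opening: 0.249
```

{"method": "apply_moves", "body": {
  "increments": [
    {"x": 0,"y": 0,"z": 0.02,"ax": 0,"ay": 0,"az": 0,"hand": 255},
    {"x": 0,"y": 0,"z": 0.04,"ax": 0,"ay": 0,"az": 0,"hand": 255},
    {"x": 0,"y": 0,"z": 0.06,"ax": 0,"ay": 0,"az": 0,"hand": 255},
    {"x": 0,"y": 0,"z": 0.08,"ax": 0,"ay": 0,"az": 0,"hand": 255},
    {"x": 0,"y": 0,"z": 0.09,"ax": 0,"ay": 0,"az": 0,"hand": 255}
  ]
}}

```text
time: 9.9
ee_pos: [0.4671, -0.0961, 0.2381]
tcp_rot: [-0.001, 0.989, -0.15, -0.005]
force: [-0.8, -1.1, -0.8]
opening: 0.252
```

Gripped and lifted. I'll plan the presentation pose, and a viewing pose from which the wrist camera can see the lens ring.

```bash
cat >> h.py <<'E'
Rc=None
def camR(psi): return Rn.from_euler('z',psi,degrees=True)*Rn.from_euler('y',-25,degrees=True)
# holder in tool, from grip moment
qg=q2R([-.001,.989,-.15,-.005]); pg=np.array([.4668,-.0962,.1153])
RTH=qg.inv()*Rn.from_euler('z',-17.2,degrees=True); pTH=qg.inv().apply(np.array([.4705,-.096,.060])-pg)
def toolfor(focus,psi,back=0.):
    RC=camR(psi); w=np.array(focus)-RC.apply([back,0,0])
    o=w-RC.apply([.011,0,.015]); RT=RC*RTH.inv(); return o-RT.apply(pTH),RT
def lens2focus(l,psi): return np.array(l)-camR(psi).apply([.09,0,0])
E
python3 - <<'E'
from h import *
from workcell import monitor
np.set_printoptions(precision=4,suppress=True)
W=ld("pics/wrist2.npz");R=q2R([.00880583,.99814919,-.05975714,-.0070524]);p=np.array([.47067,-.02492,.29451])
cp=R.inv().apply(-W["R"].T@W["t"]-p);cR=R.inv().as_matrix()@W["R"].T
print("cam in tool",cp,cR,W["K"])
L=np.array([.612,.306,.271]);psi=-2
f=lens2focus(L,psi);s=monitor.read_state()
for back in(0,.06,.1):
    P,T=toolfor(f,psi,back);print(back,P,"shift",P-s["ee_pos"],"rotvec",np.degrees((T*q2R(s["tcp_rot"]).inv()).as_rotvec()))
    c=dict(W);c["R"]=(T.as_matrix()@cR).T;c["t"]=-c["R"]@(P+T.apply(cp));print(proj(c,L))
print(f,pTH)
E
```

```text
cam in tool [ 0.0777 -0.0019 -0.1151] [[ 0.001  -0.9527 -0.3038]
 [ 1.      0.0015 -0.0013]
 [ 0.0017 -0.3038  0.9527]] [[333.431    0.     261.2339]
 [  0.     333.431  189.5091]
 [  0.       0.       1.    ]]
0 [0.5003 0.3086 0.2634] shift [0.0333 0.4047 0.0253] rotvec [ -4.1278 -24.6811  14.9687]
[263.256   17.7262]
0.06 [0.446  0.3105 0.238 ] shift [-0.0211  0.4066 -0.0001] rotvec [ -4.1278 -24.6811  14.9687]
[ 263.4537 -143.8615]
0.1 [0.4097 0.3118 0.2211] shift [-0.0573  0.4079 -0.017 ] rotvec [ -4.1278 -24.6811  14.9687]
[ 263.5054 -249.0095]
[0.5305 0.3088 0.233 ] [ 0.004  -0.0013  0.0553]
```

{"method": "apply_moves", "body": {
  "increments": [
    {"x": -0.005,"y": 0.03,"z": 0.02,"ax": -0.7,"ay": -4.4,"az": 1.4,"hand": 255},
    {"x": -0.01,"y": 0.07,"z": 0.04,"ax": -1.4,"ay": -8.8,"az": 2.8,"hand": 255},
    {"x": -0.015,"y": 0.11,"z": 0.06,"ax": -2.2,"ay": -13.2,"az": 4.3,"hand": 255},
    {"x": -0.02,"y": 0.15,"z": 0.07,"ax": -3,"ay": -17.8,"az": 5.8,"hand": 255},
    {"x": -0.023,"y": 0.19,"z": 0.08,"ax": -3.75,"ay": -22.2,"az": 7.2,"hand": 255}
  ]
}}

```text
time: 10.4
ee_pos: [0.4438, 0.0959, 0.3183]
tcp_rot: [0.003, 0.978, -0.084, 0.191]
force: [-29.8, 4.1, 16.8]
opening: 0.249
```

{"method": "apply_moves", "body": {
  "increments": [
    {"x": -0.005,"y": 0.045,"z": 0.01,"ax": -0.7,"ay": -4.4,"az": 1.4,"hand": 255},
    {"x": -0.01,"y": 0.09,"z": 0.02,"ax": -1.4,"ay": -8.8,"az": 2.8,"hand": 255},
    {"x": -0.015,"y": 0.14,"z": 0.03,"ax": -2.2,"ay": -13.2,"az": 4.3,"hand": 255},
    {"x": -0.02,"y": 0.18,"z": 0.04,"ax": -3,"ay": -17.8,"az": 5.8,"hand": 255},
    {"x": -0.023,"y": 0.215,"z": 0.04,"ax": -3.75,"ay": -22.2,"az": 7.2,"hand": 255}
  ]
}}

```text
time: 10.9
ee_pos: [0.4363, 0.1777, 0.3349]
tcp_rot: [0.018, 0.953, -0.049, 0.297]
force: [0.4, 0.0, -1.8]
opening: 0.249
```

{"method": "apply_moves", "body": {
  "increments": [
    {"x": 0,"y": 0,"z": 0,"ax": 0,"ay": 0,"az": 0,"hand": 255},
    {"x": 0,"y": 0,"z": 0,"ax": 0,"ay": 0,"az": 0,"hand": 255},
    {"x": 0,"y": 0,"z": 0,"ax": 0,"ay": 0,"az": 0,"hand": 255},
    {"x": 0,"y": 0,"z": 0,"ax": 0,"ay": 0,"az": 0,"hand": 255},
    {"x": 0,"y": 0,"z": 0,"ax": 0,"ay": 0,"az": 0,"hand": 255}
  ]
}}

```text
time: 11.4
ee_pos: [0.4368, 0.1763, 0.3349]
tcp_rot: [0.018, 0.953, -0.051, 0.297]
force: [0.2, -0.1, -2.3]
opening: 0.25
```

Run:
```python
from workcell import imaging,monitor
import cv2,numpy as np
s=monitor.read_state();print(s["ee_pos"],s["tcp_rot"],s["joint_positions"])
for n in ["scene","top","wrist"]:
    c=imaging.read_camera(n);np.savez(f"pics/{n}3.npz",**{k:np.array(v) for k,v in c.items()})
    im=c["image"][:,:,::-1]
    if n=="wrist": a=cv2.resize(im,(800,600))
cv2.imwrite("pics/c6.png",a)
```

```text
[0.43681594 0.17627703 0.33489469] [ 0.01826652  0.95340727 -0.05054136  0.29686104] [-0.44836962 -0.38032632 -0.27174157  2.11669373  0.40092746  1.0056886
 -2.54946202]
```

View pics/c6.png

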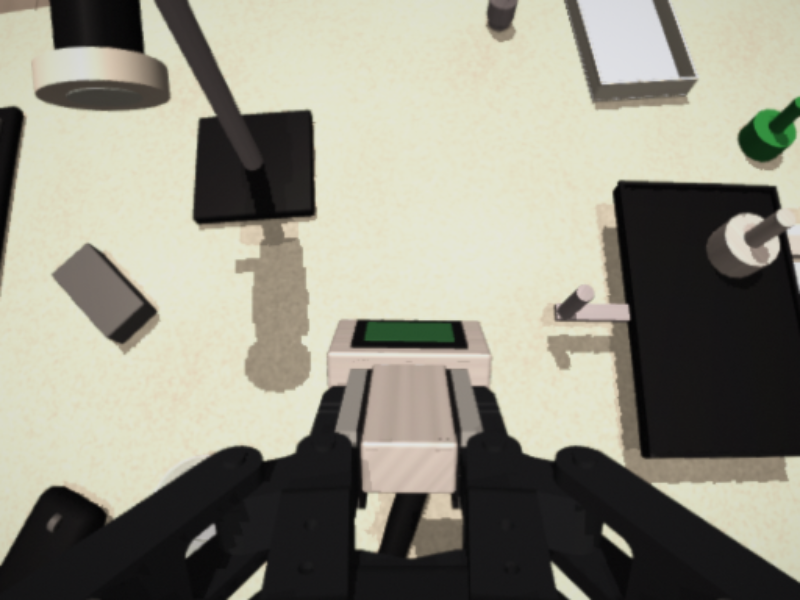

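The wrist view shows the holder held square in the jaws with its green window outward. The lens ring front is at about (102,92)/1.5625, the stand foot at (255,165), and the round holder is still standing on the stage at (745,245). Joint 2 is at its limit because the pose is too retracted, so I'll use less tilt. I'll compare the lens estimate and plan the approach.

Run:
```python
from h import *
from workcell import monitor
np.set_printoptions(precision=4,suppress=True)
W=ld("pics/wrist3.npz");S=ld("pics/scene0.npz");T=ld("pics/top0.npz")
L=np.array([.612,.306,.271]);psi=-2
print("L proj wrist*1.5625",proj(W,L)*1.5625)
RC=camR(psi)
for r in (0,-.01): # front rim, back rim of ring in views
  for c,f in((W,1.5625),(S,1),(T,1.5)):
    q=np.array([proj(c,L+RC.apply([-r,.03*np.cos(a),.03*np.sin(a)])) for a in np.arange(0,6.28,.1)])*f
    print(r,q.min(0),q.max(0))
print("foot W",[onz(W,(a/1.5625,b/1.5625),.015)[:2] for a,b in [(199,118),(312,110),(314,213),(195,221)]])
# window corners / tool check
s=monitor.read_state()
f=lens2focus(L,psi)
for back in(.06,0):
    P,Tt=toolfor(f,psi,back);print(back,P,"shift",P-s["ee_pos"],"rotvec",np.degrees((Tt*q2R(s["tcp_rot"]).inv()).as_rotvec()))
```

```text
L proj wrist*1.5625 [102.6856  95.7362]
0 [30.8745 78.2503] [168.5662 109.8039]
0 [402.3128 149.5409] [427.9084 173.5442]
0 [ 80.281  268.3612] [127.7948 279.215 ]
-0.01 [28.4646 54.5118] [166.5828  90.7642]
-0.01 [403.5463 150.9375] [429.3688 175.1176]
-0.01 [ 79.7848 261.476 ] [127.4479 271.9387]
foot W [array([0.7924, 0.3588]), array([0.7879, 0.2394]), array([0.668 , 0.2431]), array([0.6726, 0.36  ])]
0.06 [0.446  0.3105 0.238 ] shift [ 0.0093  0.1337 -0.0969] rotvec [ 1.0435 10.1545  4.0247]
0 [0.5003 0.3086 0.2634] shift [ 0.0637  0.1318 -0.0715] rotvec [ 1.0435 10.1545  4.0247]
```

The lens estimate matches the rim in all three views to about 2–3 mm. I'll go to the pose 60 mm back.

{"method": "apply_moves", "body": {
  "increments": [
    {"x": 0.005,"y": 0.02,"z": -0.015,"ax": 0.25,"ay": 2.5,"az": 1,"hand": 255},
    {"x": 0.009,"y": 0.05,"z": -0.035,"ax": 0.5,"ay": 5,"az": 2,"hand": 255},
    {"x": 0.009,"y": 0.08,"z": -0.055,"ax": 0.75,"ay": 7.5,"az": 3,"hand": 255},
    {"x": 0.009,"y": 0.11,"z": -0.075,"ax": 1,"ay": 10.2,"az": 4,"hand": 255},
    {"x": 0.009,"y": 0.134,"z": -0.097,"ax": 1,"ay": 10.2,"az": 4,"hand": 255}
  ]
}}

```text
time: 12.05
ee_pos: [0.4446, 0.298, 0.2511]
tcp_rot: [0.005, 0.977, -0.014, 0.211]
force: [0.7, -0.4, -0.8]
opening: 0.252
```

```bash
cat > st.py <<'E'
from h import *
from workcell import monitor
np.set_printoptions(precision=4,suppress=True)
s=monitor.read_state();L=np.array([.612,.306,.271]);psi=-2;f=lens2focus(L,psi)
print(s["time"],s["joint_positions"],s["force"],s["opening"])
R=q2R(s["tcp_rot"])
for back in(.06,.03,0):
    P,Tt=toolfor(f,psi,back);print(back,"shift",P-s["ee_pos"],"rotvec",np.degrees((Tt*R.inv()).as_rotvec()))
E
python3 st.py
```

```text
12.05 [-0.3418 -0.0749 -0.512   1.9908  0.3548  0.9728 -2.6215] [ 0.6802 -0.4173 -0.8239] 0.2516895195292461
0.06 shift [ 0.0014  0.0125 -0.0131] rotvec [ 0.3111 -0.0875 -0.374 ]
0.03 shift [ 0.0286  0.0116 -0.0004] rotvec [ 0.3111 -0.0875 -0.374 ]
0 shift [0.0558 0.0106 0.0123] rotvec [ 0.3111 -0.0875 -0.374 ]
```

{"method": "apply_moves", "body": {
  "increments": [
    {"x": 0.006,"y": 0.003,"z": 0,"ax": 0.1,"ay": 0,"az": -0.1,"hand": 255},
    {"x": 0.012,"y": 0.006,"z": 0,"ax": 0.2,"ay": 0,"az": -0.2,"hand": 255},
    {"x": 0.018,"y": 0.009,"z": 0,"ax": 0.3,"ay": -0.1,"az": -0.4,"hand": 255},
    {"x": 0.024,"y": 0.011,"z": 0,"ax": 0.3,"ay": -0.1,"az": -0.4,"hand": 255},
    {"x": 0.028,"y": 0.011,"z": 0,"ax": 0.3,"ay": -0.1,"az": -0.4,"hand": 255}
  ]
}}

```text
time: 12.55
ee_pos: [0.4733, 0.3089, 0.2516]
tcp_rot: [0.003, 0.977, -0.018, 0.212]
force: [-0.0, 0.8, -1.1]
opening: 0.246
```

```bash
python3 st.py
```

```text
12.55 [-0.3214 -0.0109 -0.5206  1.9357  0.3898  0.9693 -2.6327] [-0.0451  0.7906 -1.1212] 0.2461606067031049
0.06 shift [-0.0273  0.0016 -0.0135] rotvec [-0.0078  0.0538  0.0489]
0.03 shift [-0.0002  0.0006 -0.0009] rotvec [-0.0078  0.0538  0.0489]
0 shift [ 0.027  -0.0003  0.0118] rotvec [-0.0078  0.0538  0.0489]
```

{"method": "apply_moves", "body": {
  "increments": [
    {"x": 0.006,"y": 0,"z": 0.003,"ax": 0,"ay": 0,"az": 1,"hand": 255},
    {"x": 0.012,"y": 0,"z": 0.006,"ax": 0,"ay": 0,"az": 1,"hand": 255},
    {"x": 0.018,"y": 0,"z": 0.009,"ax": 0,"ay": 0,"az": 1,"hand": 255},
    {"x": 0.023,"y": 0,"z": 0.011,"ax": 0,"ay": 0,"az": 1,"hand": 255},
    {"x": 0.027,"y": 0,"z": 0.012,"ax": 0,"ay": 0,"az": 1,"hand": 255}
  ]
}}

```text
time: 13.05
ee_pos: [0.5008, 0.309, 0.2639]
tcp_rot: [0.001, 0.977, -0.009, 0.212]
force: [-0.2, 0.2, -1.4]
opening: 0.248
```

{"method": "apply_moves", "body": {
  "increments": [
    {"x": 0,"y": 0,"z": 0,"ax": 0,"ay": 0,"az": 0,"hand": 255},
    {"x": 0,"y": 0,"z": 0,"ax": 0,"ay": 0,"az": 0,"hand": 255},
    {"x": 0,"y": 0,"z": 0,"ax": 0,"ay": 0,"az": 0,"hand": 255},
    {"x": 0,"y": 0,"z": 0,"ax": 0,"ay": 0,"az": 0,"hand": 255},
    {"x": 0,"y": 0,"z": 0,"ax": 0,"ay": 0,"az": 0,"hand": 255}
  ]
}}

```text
time: 13.55
ee_pos: [0.5007, 0.309, 0.2639]
tcp_rot: [0.001, 0.977, -0.009, 0.212]
force: [0.1, -0.2, -1.3]
opening: 0.247
```

```bash
python3 st.py
python3 - <<'E'
from h import *
from workcell import imaging,monitor
L=np.array([.612,.306,.271]);psi=-2;f=lens2focus(L,psi);RC=camR(psi)
o=[]
for n,(x,y,w,h,sz) in {"scene":(340,110,120,90,(400,300)),"top":(40,120,120,90,(400,300)),"wrist":(0,0,512,384,(400,300))}.items():
    c={k:np.array(v) for k,v in imaging.read_camera(n).items()};np.savez(f"pics/{n}4.npz",**c)
    k=sz[0]/w
    im=cv2.resize(c["image"][y:y+h,x:x+w,::-1],sz,interpolation=cv2.INTER_CUBIC)
    for i,j in((1,1),(1,-1),(-1,-1),(-1,1)):
        p=(proj(c,f+RC.apply([0,.018*i,.011*j]))-[x,y])*k;cv2.circle(im,tuple(int(v) for v in p),2,(0,0,255),-1)
        p=(proj(c,L+RC.apply([0,.03*i,.0*j]))-[x,y])*k;cv2.circle(im,tuple(int(v) for v in p),2,(255,0,0),-1)
    o.append(im)
S=ld("pics/scene4.npz")
o.append(cv2.resize(S["image"][100:250,130:330,::-1],(400,300)))
cv2.imwrite("pics/c7.png",np.vstack([np.hstack(o[:2]),np.hstack(o[2:])]))
E
```

```text
13.55 [-0.3036  0.0208 -0.503   1.8812  0.3873  0.977  -2.5706] [ 0.1217 -0.1979 -1.2734] 0.24737122665451583
0.06 shift [-0.0547  0.0015 -0.0259] rotvec [-0.0173  0.0746 -0.948 ]
0.03 shift [-0.0275  0.0005 -0.0132] rotvec [-0.0173  0.0746 -0.948 ]
0 shift [-0.0003 -0.0004 -0.0005] rotvec [-0.0173  0.0746 -0.948 ]
```

View pics/c7.png

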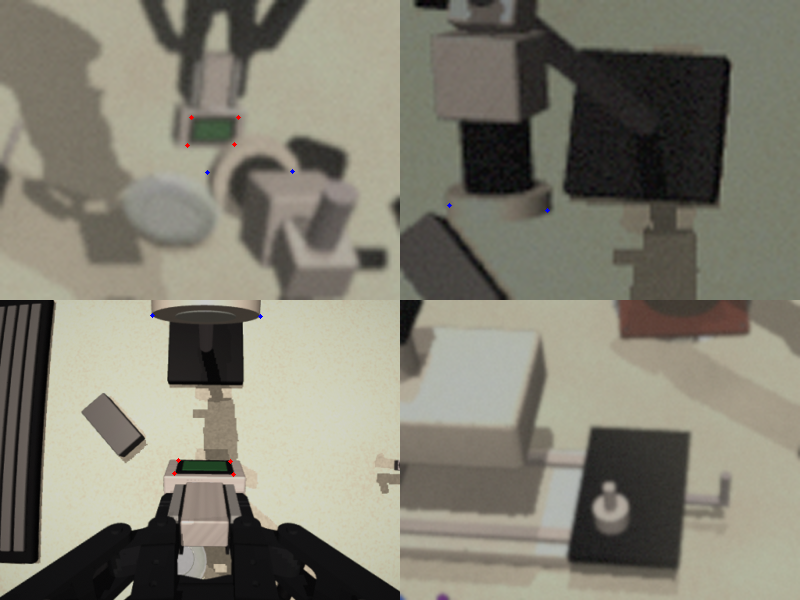

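The window fills the predicted focus rectangle in both the scene and wrist views: about (191–238, 117–145) in the scene crop and (176–234, 461–474) in the wrist crop. The lens ring matches its predicted edge. The stage is out with the round holder upright. I'm handing in.

```bash
python3 -c "
from workcell import finish_job
print(finish_job())"
```

```text
the job is handed in; nothing more can be done
None
```

I pulled the stage out to its stop and lifted the block holder off by its stem. I handed the job in at 13.6 s, with the gripper still holding the holder in front of the inspection camera. No verdict was reported.

- **Presentation:** the tool was within 1 mm of the computed pose. It was about 1° off in yaw, which I added on purpose to keep the last joint off its limit. The window sat on the predicted focus rectangle in the scene and wrist views to about 1 px (roughly 3 mm). The top view did not show the window.
- **Lens position:** my estimate agreed with the ring in the scene, top and wrist views to about 3 mm.
- **Stage:** the post moved about 145 mm by image and then met the stop firmly (38 N). With a start of up to 15 mm, that fits fully out. The joint value itself could not be read. The round holder was still standing on the stage in the last picture.
- **Anomalies:**
  - At low heights the arm settled 4–7 mm off target, and I allowed for this in the holder's pose in the gripper.
  - One transit move stalled short when joint 2 reached its limit, so I used a less tilted pose. At the end of the move just before the stall the force read about 34 N, which I took to be the arm accelerating.

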